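Open the sample tote and hold its gate

ROBOT

A 7-joint arm with a two-finger parallel gripper is mounted at the origin on a cart in front of the work surface, level with it; the furniture and walls round the work are solid. World frame = base frame: x ahead of the robot, y to its left, z up, the work surface at z = 0. Lengths are in m, angles in rad, forces in N, time in s.
With the tool pointing down it reaches from about 0.4 to 0.85 m from the base axis. Payload 10.4 kg.
Tool frame: the origin (TCP) lies between the finger pads, 19 mm behind the fingertips; this is the grasp point; z points along the fingers, y is the line along which they close (so a half turn about z gives the same grasp; the last joint's range is limited). The gripper opens to 85 mm and grips with 20 to 120 N. Pads are 22 mm wide; open, the fingers measure 114 mm over their backs; the gripper's body (76 mm by 85 mm) begins 54 mm behind the grasp point. The pads swing forward as they close: fully open they stand 13 mm farther back than shut.
Start: joints at [1.182, 0.332, -0.065, 1.46, 0.022, 1.35, -0.088], TCP at [0.224, -0.584, 0.25] pointing down, gripper open.
Joint ranges: [-2.6, 2.6], [-0.5, 2.12], [-1.47, 1.34], [0.16, 2.42], [-1.27, 4.41], [0.06, 2.06], [-2.6, 2.6]. Speed limits (rad/s): [2.22, 2.22, 2.79, 2.79, 3.14, 3.14, 3.14].

INTERFACE

Orientations are given as a unit quaternion [x, y, z, w].
In Python, from workcell import get_obs, camera, hand_in gives the robot as it stands. The module is installed in compiled form; this text tells all that it offers.
- The arm moves only by the tool move_arm, never from a script. Its argument "plan" is a list of rows, each an object with "delta_pos": the shift along the tool's x, y, z in shares of 0.8 m (1.0 is 0.8 m), a list of three; "turn": the turn, a rotation vector about the tool's x, y, z in fractions of the full range, 1 being 180 degrees, a list of three; "fingers": the closure, from 0 (fully open) to 1 (shut). A call has 1 to 12 rows; each row is the pose to reach, as a shift and turn from the pose commanded when the call began, along the tool's axes at that moment; what a row does not reach only later rows make up. A row lasts 1/8 s, in which the tool goes at most 62.5 mm and 10.7 degrees, less where a joint would pass 70% of its speed; a pose out of reach is approached as far as the arm can. No shift or turn number may pass 1 either way. A call with a gripper value outside its range is refused whole. The fingers move at their own pace and stop on an object; "force" is the grip in N (left out, the last holds). Time passes only in rows, so rows that repeat a pose let the fingers close. It gives the time, the measured TCP pose, the force, the opening and the grip force at its end, in the units of the state.
- get_obs(): the state, without advancing time (a new reading comes with each control period).
- camera(name): name is "scene" or "side" or "wrist"; returns a dict with "color" (400x640x3 uint8, red, green, blue), "range_z" (400x640 float32, m along the optical axis (not along the pixel's ray), 0 where there is no reading), "fx", "fy", "cx", "cy" (pixels), "k1" (the pictures are not rectified: a ray, as slopes to the right and down, at radius r is drawn at 1 + k1 r^2 times it, then the intrinsics apply), "R" (3x3) and "t" (3): a world point X has camera coordinates R X + t; the wrist camera has in their place "tool_from_camera" (4x4, takes a point from camera to tool coordinates, whose origin is the TCP and whose axes are the flange's). Camera axes: x right, y down, z forward; pixel columns grow to the right and rows downward; lengths in m; the calibration is good to about 2 mm. A picture is of the moment at which its call begins: read the wrist's pose just before it.
- hand_in(): hands the job in; it is judged then, once.
The state is a dict: "clock": time; "joint_pos": joint angles; "joint_velocities": joint speeds; "tau": joint torques, N m; "position": TCP position; "ee_rot": TCP orientation; "ft_force": force on the tool from outside, world axes, zero at the start; "torque": the same for the moment, N m; "grip_width": opening from 0.0 (shut) to 1.0 (fully open); "grasp_force": force on a finger pad.
Only numpy, scipy, OpenCV 4.12 (cv2) and the standard library are available. Lean on these libraries where they do the work, as an engineer would, in place of code of your own. Each camera call takes 0.05 s, during which the arm holds its last target. There are 200 camera calls.

TASK

Open the sample tote for loading: draw the flat cover panel straight up out of the slot in front of the gate and stand it in the slot of the black stand on the right. Then squeeze the two catches on the roof open, the one nearest the gate's hinge first and then the other, take the round post on the gate and swing the gate past its click stop until it stands about square to the front of the tote. Finish while still holding the gate wide open like that (it springs back if let go), and leave the flask, the jar and the dish where they are.

Things in the scene. Friction and masses are not known exactly. Their poses are not given: they have to be found in the camera images.
- tote: Grey sample tote fixed to the bench, 206 mm wide (y), base 225 mm deep (x -70 to +155 mm), roof top at z 110 mm. Origin: on the bench under the middle of the closed gate. Its +x points into the tote (away from the robot at yaw 0), +y to the hinge end, z up.
- panel_slot (a point): Centre of the floor of the slot (an aluminium channel on the sill, 45 mm in front of the gate) in which the panel stands at the start. Slot 6.5 mm wide along tote x, 98 mm long along tote y, 28 mm deep (floor z 8 mm, top z 36 mm). Axes as the tote.
- panel: Loose flat aluminium cover panel, 5 mm thick (its x) x 90 mm wide (y) x 165 mm high (z), 0.1 kg. Origin: middle of its lower edge. At the start it stands upright in the tote's slot, parallel to the gate and in its way; it is out of the slot when it has risen 28 mm. Draw it clear of the gate's post before carrying it aside.
- panel_top (a point): Middle of the panel's top edge, z 173 mm at the start; axes as the panel. Pinch here across the thickness with the fingertips no lower than z 145 mm: the hooks of the catches (up to z 137 mm) and their tabs (up to z 182 mm, from 70 mm behind the panel) are behind it, so do not open the gripper wider than needed.
- stand: Black plastic panel stand fixed to the bench, base 80 (x) x 146 (y) mm, about 60 mm high. Origin: centre of its underside. One slot along its y axis, over the origin: 12 mm wide and 130 mm long inside, floor at z 8 mm, straight up to z 47 mm, then flared to about 28 mm wide at z 60 mm. A panel let go in it leans up to about 0.2 rad.
- stand_slot (a point): Centre of the floor of the stand's slot (8 mm above the bench); axes as the stand.
- catch_1_squeeze (a point): TCP point for the catch nearest the hinge (squeeze it first), z 172 mm, midway between its two steel tabs when squeezed; axes as the tote. Squeeze along tote x, gripper open over 75 mm before. Tabs 20 mm wide (y), tops about z 182 mm. Rear tab fixed, back face 13.5 mm behind this point (+x). Front tab leans, face 33 mm before it at the top, 13.5 mm when squeezed. Keep fingertips above z 150 mm.
- catch_2_squeeze (a point): The same point of the other catch, 65 mm from the first along tote -y (nearer the gate's post). Under both front tabs a hook arm runs forward over the gate and rises as the tab is squeezed: hence the fingertips' 150 mm.
- catch_1 (a joint): Turn of the front tab of the catch nearest the hinge, rad: 0 leaning and hooked over the gate, 0.30 squeezed upright with its hook lifted. Stiff with friction (about 3 N at the tab): it stays where it is put. The hook clears the gate from about 0.2; squeeze it fully.
- catch_2 (a joint): The same for the other catch.
- gate (a joint): Angle of the barred aluminium gate, rad: 0 closed, 1.57 square to the front, 1.75 its stop. Vertical hinge at its +y end; the free end swings out towards tote -x. A sprung click stop must be pulled over at about 0.7 to 1.0 (about 6 N at the post); a spring pulls the gate closed all the way (about 3 N at the post when square): let go, it falls back to the click stop at about 1.15.
- gate_post (a point): Grip point on the axis of the gate's upright round post, black plastic, 16 mm in diameter, z 132 to 178 mm, point at z 155 mm, standing on the gate's top rail (top at z 128 mm). A pinch from above may keep its yaw while the post turns between the fingers. Axes turn with the gate.
- gate_hinge (a point): Point on the vertical hinge axis at z 155 mm; the post is 155 mm from it, along tote -y when closed, along tote -x when square.
- flask: Bystander: conical glass flask, 66 mm wide, 102 mm high; origin centre of underside.
- jar: Bystander: sample jar with a snap lid, 55 mm wide, 76 mm high; origin centre of underside.
- dish: Bystander: Petri dish, 61 mm wide, 14 mm high; origin centre of underside.
There are look-alikes about, which are no part of the job. Leave any purple or red look-alike of the panel alone.

How it is judged:
On the way, in this order (a step that is already met when the one before it is completed fails the run):
1. the cover panel is lifted clear of the slot in front of the gate (z of panel in the frame of tote above 0.037 m), for 0.1 s.
2. the panel stands in the slot of the stand, let go (horizontal distance between panel and stand_slot below 0.03 m and z of panel in the frame of stand_slot below 0.012 m and angle between panel's own z axis and vertical below 0.35 rad and contact force between the fingers and panel below 0.1 N), for 0.2 s.
3. the catch nearest the hinge is squeezed open while the other is still hooked (value of joint catch_1 above 0.24 rad and value of joint catch_2 below 0.12 rad), for 0.2 s.
4. the other catch is squeezed open too (value of joint catch_1 above 0.22 rad and value of joint catch_2 above 0.24 rad), for 0.2 s.
5. the gate is swung past its click stop (value of joint gate above 1.3 rad), for 0.1 s.
At the end, for the whole second after the job is handed in: The gate stands still at 1.4 rad or more, held there by the fingers (contact over 0.5 N) and not propped by the panel; both catches are still open (over 0.2 rad); the panel stands in the stand's slot, let go, within 30 mm of the slot's centre, on its floor within 12 mm, leaning less than 0.35 rad (all of step 2 and value of joint gate above 1.4 rad and velocity of joint gate between -0.1 and 0.1 rad/s and contact force between the fingers and gate above 0.5 N and contact force between panel and gate below 0.1 N and value of joint each of catch_1, catch_2 above 0.2 rad); the arm keeps its last pose, push and grip.
It fails at once if the flask is shifted by more than 30 mm or tipped (distance of flask from where it was at the start of the episode above 0.03 m or angle between flask's own z axis and vertical above 0.4 rad).
It fails at once if the jar is shifted by more than 30 mm or tipped (distance of jar from where it was at the start of the episode above 0.03 m or angle between jar's own z axis and vertical above 0.4 rad).
It fails at once if the dish is shifted by more than 30 mm or tipped (distance of dish from where it was at the start of the episode above 0.03 m or angle between dish's own z axis and vertical above 0.4 rad).
It also fails if it takes over 64 s, if anything falls off the work surface, if the arm or the gripper's body presses on something with over 40 N, if the wrist force passes 120 N, or if a joint passes its speed limit or range.

## Working session

There is one attempt and no reset: what is moved stays moved. The work goes in short steps, Python scripts to look and compute and a tool call to move; the robot and the scene stay as the last step left them, time stands still between calls to the robot, and variables do not carry over. Pictures are saved under pics/ and viewed, at most 10 in all, crops included, and the job is handed in when it is done.

Besides the shell and the picture viewer there is one more tool, called after ">>>" by a JSON object that holds its "op" and its "data". move_arm: Moves the arm, as the interface text tells. Its arguments: {"type":"object","properties":{"plan":{"type":"array","items":{"type":"object","properties":{"delta_pos":{"type":"array","items":{"type":"number"}},"turn":{"type":"array","items":{"type":"number"}},"fingers":{"type":"number"}}}},"force":{"type":"number"}},"required":["plan"]}

```bash
mkdir -p pics; cat > h.py <<'E'
import numpy as np, cv2, pickle
from workcell import get_obs, camera
from scipy.spatial.transform import Rotation as Ro
def grab(n):
    o=get_obs(); c=camera(n)
    if 'R' not in c:
        T=c['tool_from_camera']; Rt=Ro.from_quat(o['ee_rot']).as_matrix()
        A=Rt@T[:3,:3]; p=Rt@T[:3,3]+np.array(o['position'])
        c['R']=A.T; c['t']=-A.T@p
    c['R']=np.array(c['R']);c['t']=np.array(c['t'])
    return c
def slopes(c,uv):
    uv=np.atleast_2d(np.array(uv,float)); d=(uv-[c['cx'],c['cy']])/[c['fx'],c['fy']]
    s=d.copy()
    for _ in range(20): s=d/(1+c['k1']*(s**2).sum(1,keepdims=True))
    return s
def pts(c,uv,z=None):
    """points by depth (z None) or on plane world z"""
    s=slopes(c,uv); r=np.c_[s,np.ones(len(s))]
    if z is None:
        uv=np.atleast_2d(np.array(uv)).astype(int); r=r*c['range_z'][uv[:,1],uv[:,0]][:,None]
        return (r-c['t'])@c['R']
    o=-c['R'].T@c['t']; d=r@c['R']; k=(z-o[2])/d[:,2]
    return o+d*k[:,None]
def proj(c,X):
    x=np.atleast_2d(X)@c['R'].T+c['t']; s=x[:,:2]/x[:,2:]
    return s*(1+c['k1']*(s**2).sum(1,keepdims=True))*[c['fx'],c['fy']]+[c['cx'],c['cy']]
def cloud(c):
    v,u=np.mgrid[0:400,0:640]; uv=np.c_[u.ravel(),v.ravel()]
    P=pts(c,uv).reshape(400,640,3); P[c['range_z']==0]=np.nan
    return P
E
python3 - <<'E'
from h import *
o=get_obs(); print({k:np.round(v,3) for k,v in o.items()})
for n in('scene','side'):
    c=grab(n); pickle.dump(c,open(n+'.pkl','wb')); cv2.imwrite(f'pics/{n}.png',c['color'][...,::-1])
    print(n,-c['R'].T@c['t'],c['R'][2],c['fx'])
E
```

```text
{'clock': np.float64(0.0), 'joint_pos': array([ 1.182,  0.333, -0.065,  1.461,  0.022,  1.35 , -0.088]), 'joint_velocities': array([-0.   ,  0.001, -0.001,  0.002,  0.001,  0.003,  0.001]), 'tau': array([ 1.0000e-03, -6.2545e+01,  5.0000e-02, -3.9161e+01,  1.6000e-02,
        1.0000e-02, -0.0000e+00]), 'position': array([ 0.223, -0.583,  0.249]), 'ee_rot': array([ 0.983,  0.182, -0.   , -0.001]), 'ft_force': array([-0.353,  0.495, -0.17 ]), 'torque': array([ 0.016, -0.035, -0.024]), 'grasp_force': np.float64(0.0), 'grip_width': np.float64(0.997)}
scene [0.04009736 1.05583843 1.13846952] [ 0.35400503 -0.65420423 -0.66835415] 469.4673462082987
side [ 0.1879165  -0.54805588  1.35884363] [ 0.26863887  0.42419959 -0.8648051 ] 448.6691065699248
```

View pics/scene.png

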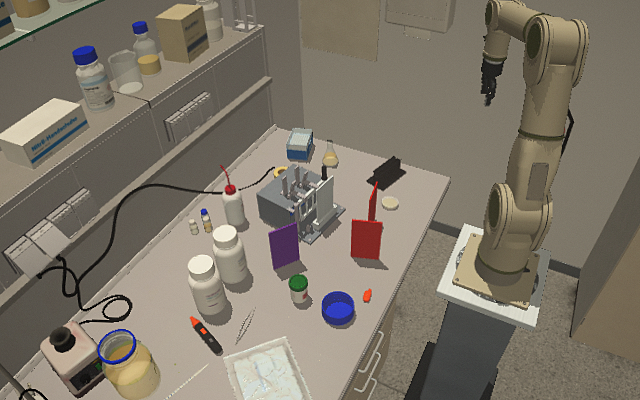

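View pics/side.png

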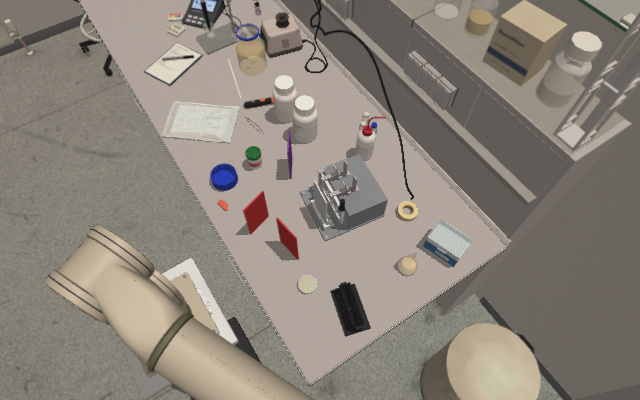

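The scene view shows the tote (scene 300,205; side 345,195), the black stand (scene 386,172; side 350,308), the dish (side 307,284), the flask (side 407,265) and the jar (side 253,156). Panel candidates are the bright aluminium one in front of the gate (scene 326,195), a purple one (scene 285,247) and two red ones (scene 366,240 and 374,203). The aluminium one on the sill fits the description. I'll confirm it in an enlarged crop.

```bash
python3 - <<'E'
from h import *
a=pickle.load(open('scene.pkl','rb'));b=pickle.load(open('side.pkl','rb'))
A=cv2.resize(a['color'][150:250,250:350],(400,400),interpolation=3);B=cv2.resize(b['color'][145:245,295:395],(400,400),interpolation=3)
cv2.imwrite('pics/crop1.png',np.hstack([A,B])[...,::-1])
for c,n in((a,'scene'),(b,'side')):
    P=cloud(c);z=P[...,2]; 
    m=(z>.1)&(z<.25)&(P[...,0]>.3)&(P[...,0]<1.0)&(P[...,1]>-.7)&(P[...,1]<.1)
    q=P[m]; print(n,len(q),np.nanmin(q,0),np.nanmax(q,0))
    # stand : dark
    k=(c['color'].max(2)<60)&(z<.09)&(z>.03)&(P[...,1]<0)&(P[...,0]>.2)&(P[...,0]<1)
    nn,l,s,ce=cv2.connectedComponentsWithStats(k.astype('uint8'))
    for i in range(1,nn):
        if s[i,4]>80: 
            Q=P[l==i]; r=cv2.minAreaRect(Q[:,:2].astype('float32')*1000); print('dark',ce[i].round(),s[i,4],Q.mean(0).round(3),r)
E
```

```text
scene 1760 [ 0.41772687 -0.26378109  0.10013977] [0.78508669 0.09995366 0.18402892]
dark [386. 169.] 321 [ 0.481 -0.26   0.046] ((479.71160888671875, -263.624267578125), (151.27926635742188, 38.32255554199219), 74.78205871582031)
side 2561 [ 0.42011291 -0.26889492  0.10026545] [0.78803492 0.09984383 0.1850293 ]
dark [352. 306.] 445 [ 0.48  -0.275  0.052] ((480.0921936035156, -270.6132507324219), (144.6465301513672, 36.94343185424805), 74.02204895019531)
```

View pics/crop1.png

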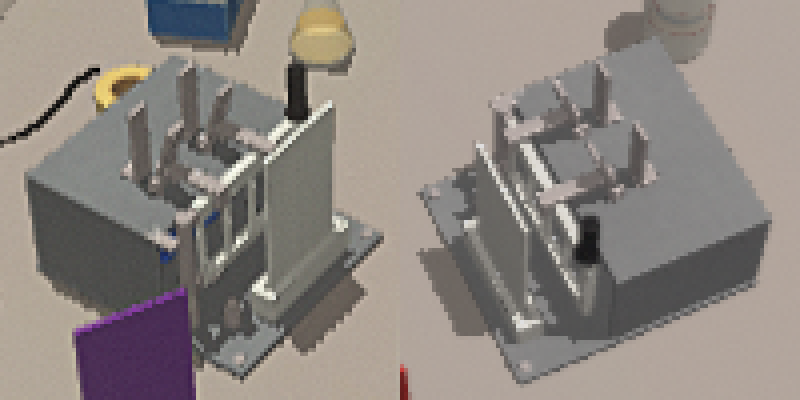

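The crop confirms the bare aluminium panel standing in the sill channel (left crop top edge 268,150–333,103) with the gate, black post (296,90) and the two catches behind it.

```bash
python3 - <<'E'
from h import *
a=pickle.load(open('scene.pkl','rb'));b=pickle.load(open('side.pkl','rb'))
for c,box,n in((a,(150,250,250,350),'scene'),(b,(145,245,295,395),'side')):
    P=cloud(c);z=P[...,2]; w=np.zeros(z.shape,bool); w[box[0]:box[1],box[2]:box[3]]=1
    k=w&(abs(z-.11)<.006); nn,l,s,ce=cv2.connectedComponentsWithStats(k.astype('uint8')); i=1+s[1:,4].argmax()
    Q=P[l==i]; print(n,'roof',len(Q),Q[:,2].mean(),cv2.minAreaRect(Q[:,:2].astype('float32')*1000))
    k=w&(c['color'].max(2)<60)&(z>.125); Q=P[k]; print('post',len(Q),Q.mean(0),Q[:,2].max())
    # image pts of post on axis, panel top
    if n=='scene': e=[[317,187.5],[333,176.3]]
    else: e=[[295+75/4,145+145/4],[295+128/4,145+222/4]]
    T=pts(c,e,.173); print('panel top',T.round(4),T.mean(0), np.linalg.norm(T[1]-T[0]), np.arctan2(*(T[1]-T[0])[[1,0]]))
    # bystanders
b_=b
for nm,uv in(('dish',(307,284)),('flask',(407,265)),('jar',(253,156))): print(nm,pts(b,[uv]).round(3))
P=cloud(b)
for nm,m in (('red',(b['color'][...,0]>110)&(b['color'][...,1]<50)),('stand',None)):
    if m is not None:
        m=m&(P[...,1]<.1)&(P[...,0]<.7); print(nm,np.nanmin(P[m],0),np.nanmax(P[m],0))
E
```

```text
scene roof 872 0.10871950971255136 ((701.1878662109375, 46.305908203125), (202.6853485107422, 163.2373046875), 82.14259338378906)
post 63 [ 0.6125723  -0.01448587  0.1546952 ] 0.18156500587242244
panel top [[0.5878 0.0783 0.173 ]
 [0.5675 0.0063 0.173 ]] [0.57764717 0.04233843 0.173     ] 0.07482370028044742 -1.8459158820075876
side roof 1761 0.10964368936017628 ((711.2582397460938, 41.07460021972656), (205.63644409179688, 141.45523071289062), 81.6417236328125)
post 59 [ 0.61333606 -0.02439386  0.15711544] 0.183055330263918
panel top [[0.5837 0.0863 0.173 ]
 [0.5795 0.006  0.173 ]] [0.58162227 0.04611926 0.173     ] 0.08038088390358342 -1.6225193113140397
dish [[ 0.412 -0.135  0.016]]
flask [[ 0.698 -0.265  0.051]]
jar [[0.498 0.348 0.068]]
red [ 0.42126813 -0.04351728  0.03318581] [0.43634798 0.03999548 0.16664391]
```

```bash
cat >> h.py <<'E'
def delta(p,yaw,cur=None):
    """tool-frame shift and turn to TCP p, tool down with tool x at world angle yaw (deg)"""
    o=get_obs(); Rc=Ro.from_quat(o['ee_rot']) if cur is None else cur[1]; pc=np.array(o['position']) if cur is None else cur[0]
    y=np.radians(yaw); Rt=Ro.from_matrix(np.array([[np.cos(y),np.sin(y),0],[np.sin(y),-np.cos(y),0],[0,0,-1]]).T.T)
    print('delta',Rc.inv().apply(np.array(p)-pc).round(4),'turn',(Rc.inv()*Rt).as_rotvec().round(4))
E
python3 - <<'E'
from h import *
c=camera('wrist'); print(np.array(c['tool_from_camera']).round(3),c['fx'])
b=pickle.load(open('side.pkl','rb'));P=cloud(b)
m=((b['color'][...,0]>110)&(b['color'][...,1]<50)&(P[...,1]<.3)&(P[...,0]<.7)).astype('uint8')
n,l,s,ce=cv2.connectedComponentsWithStats(m)
for i in range(1,n):
    if s[i,4]>50: print('red',ce[i],P[l==i].min(0),P[l==i].max(0))
c=b;m=((c['color'][...,2]>c['color'][...,1]*1.5)&(c['color'][...,0]>c['color'][...,1]*1.3)&(P[...,2]>.02)&(P[...,1]<.4)); print('purple',np.nanmin(P[m],0),np.nanmax(P[m],0))
delta([.52,.03,.42],82)
E
```

```text
[[-0.001 -0.948 -0.319  0.082]
 [ 1.    -0.001 -0.001 -0.   ]
 [ 0.    -0.319  0.948 -0.124]
 [ 0.     0.     0.     1.   ]] 357.7958509985357
red [256.06727273 212.17090909] [0.35136327 0.11921707 0.00136167] [0.43431324 0.14939898 0.16953552]
purple [0.57477188 0.22942536 0.02064097] [0.93490164 0.30688675 0.16791845]
delta [ 0.4963 -0.467  -0.1701] turn [-1.0000e-03 -5.0000e-04 -1.0654e+00]
```

Units first: shifts go in shares of 0.8 m and turns go in shares of 180 degrees. So 0.496 m is 0.62, -0.17 m is -0.2125, -1.065 rad is -0.339.

>>> {"op": "move_arm", "data": {"plan": [{"delta_pos": [0.025,-0.025,-0.075],"turn": [0,0,-0.0318],"fingers": 0},{"delta_pos": [0.075,-0.0625,-0.125],"turn": [0,0,-0.0637],"fingers": 0},{"delta_pos": [0.125,-0.1125,-0.1625],"turn": [0,0,-0.0955],"fingers": 0},{"delta_pos": [0.175,-0.1625,-0.1875],"turn": [0,0,-0.1273],"fingers": 0},{"delta_pos": [0.225,-0.2125,-0.2],"turn": [0,0,-0.1592],"fingers": 0},{"delta_pos": [0.275,-0.2625,-0.2125],"turn": [0,0,-0.191],"fingers": 0},{"delta_pos": [0.3313,-0.3125,-0.2125],"turn": [0,0,-0.2228],"fingers": 0},{"delta_pos": [0.3875,-0.3625,-0.2125],"turn": [0,0,-0.2546],"fingers": 0},{"delta_pos": [0.4438,-0.4188,-0.2125],"turn": [0,0,-0.2865],"fingers": 0},{"delta_pos": [0.5,-0.4725,-0.2125],"turn": [0,0,-0.3119],"fingers": 0},{"delta_pos": [0.5625,-0.5288,-0.2125],"turn": [0,0,-0.3374],"fingers": 0.3},{"delta_pos": [0.62,-0.5838,-0.2125],"turn": [0,0,-0.339],"fingers": 0.5}]}}

```text
clock: 1.65
position: [0.5173, 0.0254, 0.4201]
ee_rot: [0.755, 0.656, 0.0, 0.0]
ft_force: [1.2, -1.1, -0.5]
grip_width: 0.606
grasp_force: 0.0
```

>>> {"op": "move_arm", "data": {"plan": [{"delta_pos": [0,0,0],"turn": [0,0,0],"fingers": 0.65},{"delta_pos": [0,0,0],"turn": [0,0,0],"fingers": 0.65},{"delta_pos": [0,0,0],"turn": [0,0,0],"fingers": 0.65}]}}

```text
clock: 2.02
position: [0.5166, 0.0222, 0.42]
ee_rot: [0.756, 0.655, -0.0, 0.0]
ft_force: [0.2, -0.4, -0.4]
grip_width: 0.349
grasp_force: 0.0
```

```bash
python3 - <<'E'
from h import *
c=grab('wrist'); pickle.dump(c,open('w1.pkl','wb')); o=get_obs(); print(o['position'],o['joint_pos'].round(2),o['joint_velocities'].round(3),o['grip_width'],o['clock'])
P=cloud(c); z=P[...,2]; im=c['color'].copy(); print(z[~np.isnan(z)].max())
cv2.imwrite('pics/w1.png',im[...,::-1])
E
```

```text
[0.51664431 0.02228499 0.42008664] [ 0.53  0.11 -0.73  1.4   0.08  1.66 -0.33] [-0.001 -0.003 -0.005 -0.001 -0.001 -0.001 -0.001] 0.3488915972077496 2.075
0.48794606862256235
```

View pics/w1.png

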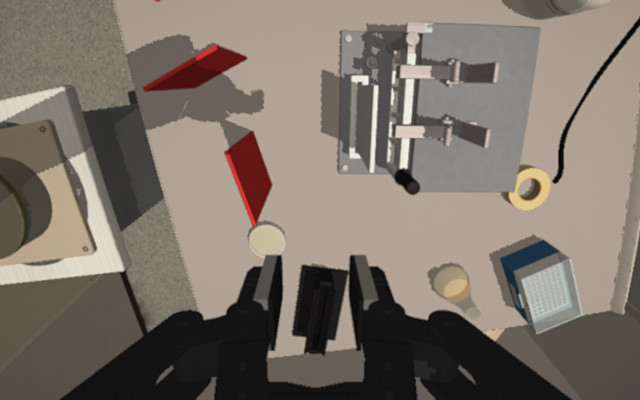

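The wrist view shows the panel's top edge (375,85–373,170), post (405,182), catch 1 tabs (402–495,72), catch 2 tabs (392–488,133), the stand (322,310), dish (267,240) and flask (452,285).

```bash
python3 - <<'E'
from h import *
c=pickle.load(open('w1.pkl','rb')); P=cloud(c); z=P[...,2]; g=c['color'].astype(int)
w=np.zeros(z.shape,bool); w[15:200,330:545]=1
k=(w&(abs(z-.11)<.006)&(np.arange(640)>410)[None]); Q=P[k]; r=cv2.minAreaRect(Q[:,:2].astype('float32')*1000); print('roof',len(Q),Q[:,2].mean(),r)
# base plate / sill
Wb=w&(z>.004)&(z<.2); Q=P[Wb]; print('all',cv2.minAreaRect(Q[:,:2].astype('float32')*1000))
k=(w&(z>.145)).astype('uint8'); n,l,s,ce=cv2.connectedComponentsWithStats(k)
for i in range(1,n):
    if s[i,4]>15:
        Q=P[l==i]; print('hi',ce[i].round(1),s[i],Q[:,2].max().round(4),Q.mean(0).round(4)); 
        T=Q[Q[:,2]>Q[:,2].max()-.012]; print('   top',len(T),T.mean(0).round(4),cv2.minAreaRect(T[:,:2].astype('float32')*1000))
k=w&(g.max(2)<60)&(z>.13); Q=P[k]; print('post',len(Q),Q.mean(0)); T=Q[Q[:,2]>.172]; print(T.mean(0),len(T), T.min(0),T.max(0))
m=w&(g.min(2)>150); m[:,405:]=0
nn,l,s,ce=cv2.connectedComponentsWithStats(m.astype('uint8'))
for i in range(1,nn):
  if s[i,4]>30: print('white',ce[i].round(1),s[i],P[l==i][:,2].max())
# stand
w=np.zeros(z.shape,bool); w[260:356,290:350]=1
k=w&(z>.05)&(z<.075); Q=P[k]; r=cv2.minAreaRect(Q[:,:2].astype('float32')*1000); print('stand top',len(Q),Q.mean(0),r)
E
python3 - <<'E'
import sys;sys.path.insert(0,'.')
from h import *
c=pickle.load(open('w1.pkl','rb'))
A=cv2.resize(c['color'][15:195,330:520],(760,720)[:2],interpolation=3)[:600]
cv2.imwrite('pics/w1c.png',A[...,::-1])
E
```

```text
roof 16427 0.11015779786726237 ((704.8884887695312, 43.58489227294922), (200.6256866455078, 153.23037719726562), 81.64021301269531)
all ((707.984130859375, 23.141036987304688), (275.2789306640625, 324.4847106933594), 87.97341918945312)
hi [454.7  71.5] [450  61  10  21 170] 0.1819 [0.6666 0.0947 0.1744]
   top 133 [0.6659 0.0951 0.1788] ((666.2546997070312, 95.07855224609375), (18.96092414855957, 5.194645404815674), 82.18062591552734)
hi [488.1  72.6] [477  62  23  22 412] 0.1836 [0.7032 0.0893 0.1683]
   top 187 [0.7038 0.0897 0.1795] ((705.0779418945312, 89.48607635498047), (19.268186569213867, 6.521745204925537), 81.46121215820312)
hi [371.6 127.5] [366  86  12  87 727] 0.1756 [0.5798 0.0492 0.1671]
   top 518 [0.5804 0.0492 0.1722] ((580.4729614257812, 47.15635681152344), (88.60556030273438, 5.730537414550781), 82.30342102050781)
hi [446.5 135. ] [442 124  10  23 163] 0.1809 [0.656  0.0324 0.1738]
   top 127 [0.6549 0.0317 0.1781] ((655.1546630859375, 31.657329559326172), (19.919748306274414, 5.463705062866211), 79.62200927734375)
hi [480.  135.6] [470 125  21  23 357] 0.1838 [0.
[... 654 characters left out ...]
2  76.7] [392  71   4  13  42] nan
white [360.2  79. ] [351  75  18  10 141] 0.1008576999549018
white [373.6 128.6] [369  85   9  88 423] nan
white [392.2  96.8] [391  88   4  18  53] 0.05506524787205098
white [403.7 113.6] [403 100   2  24  34] 0.12980586676442515
white [390.1 128.7] [389 121   4  16  47] 0.11860411984319302
white [401.2 143.8] [395 126  10  43 243] nan
white [359.6 184.1] [ 330  138   75   62 1797] nan
white [388.7 151. ] [387 140   5  22  65] 0.05991881798828183
white [353.2 153.7] [349 147  12  12  95] 0.0386088661731118
stand top 884 [ 0.48330115 -0.26429817  0.05684179] ((481.95013427734375, -265.48193359375), (137.36508178710938, 37.22671127319336), 73.92546844482422)
```

View pics/w1c.png

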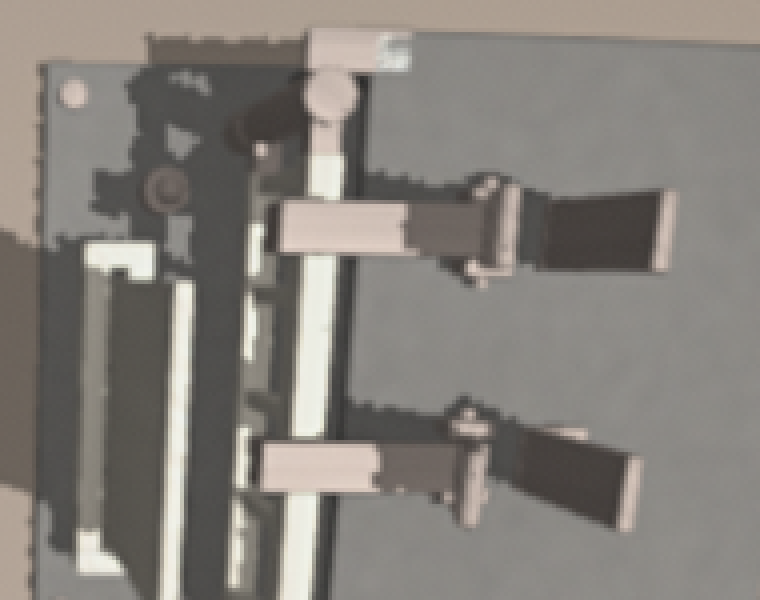

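```bash
python3 - <<'E'
from h import *
c=pickle.load(open('w1.pkl','rb')); P=cloud(c); z=P[...,2]; g=c['color'].astype(int)
m=(g.min(2)>150); m[:, :366]=0; m[:,380:]=0; m[:82]=0; m[178:]=0
v,u=np.nonzero(m); X=pts(c,np.c_[u,v],.173)[:,:2]; print(len(X),X.mean(0),cv2.minAreaRect((X*1000).astype('float32')))
v0=np.median(u[v<95]),np.median(u[v>165]); print(v0,pts(c,[[v0[0],85],[v0[1],172.5]],.173))
for uv in((409,184),): print(pts(c,[uv],.178))
k=(g.max(2)<60)&(z>.172); k[200:]=0;v,u=np.nonzero(k); print('post top', pts(c,np.c_[u,v],.178).mean(0))
p=cv2.minAreaRect((X*1000).astype('float32'))[0]
delta([p[0]/1000,p[1]/1000,.21],81.8)
E
```

```text
462 [0.58054735 0.04605   ] ((580.0026245117188, 46.499088287353516), (98.23583984375, 13.992362022399902), 84.1371841430664)
(np.float64(375.0), np.float64(372.0)) [[0.58667405 0.09198912 0.173     ]
 [0.57494611 0.00293447 0.173     ]]
[[ 0.61246986 -0.01386537  0.178     ]]
post top [ 0.61520669 -0.01687421  0.178     ]
delta [0.0331 0.0592 0.2101] turn [0.0003 0.0006 0.0006]
```

In the tool's units: 0.21 m is 0.2625, 0.18 m is 0.225.

>>> {"op": "move_arm", "data": {"plan": [{"delta_pos": [0.0213,0.0375,0.05],"turn": [0,0,0],"fingers": 0.65},{"delta_pos": [0.0425,0.075,0.1],"turn": [0,0,0],"fingers": 0.65},{"delta_pos": [0.0425,0.075,0.1625],"turn": [0,0,0],"fingers": 0.65},{"delta_pos": [0.0425,0.075,0.225],"turn": [0,0,0],"fingers": 0.65},{"delta_pos": [0.0425,0.075,0.2625],"turn": [0,0,0],"fingers": 0.65},{"delta_pos": [0.0425,0.075,0.2625],"turn": [0,0,0],"fingers": 0.65},{"delta_pos": [0.0425,0.075,0.2625],"turn": [0,0,0],"fingers": 0.65}]}}

```text
clock: 2.95
position: [0.5816, 0.0486, 0.2117]
ee_rot: [0.755, 0.656, 0.001, 0.001]
ft_force: [0.1, 0.0, 0.5]
grip_width: 0.349
grasp_force: 0.0
```

```bash
python3 - <<'E'
from h import *
c=grab('wrist'); pickle.dump(c,open('w2.pkl','wb')); o=get_obs(); print(o['position'],o['ee_rot'].round(3),o['grip_width'])
cv2.imwrite('pics/w2.png',c['color'][...,::-1]); print(proj(c,[[.5805,.0475,.173]]))
P=cloud(c);z=P[...,2]; m=(z>.155)&(z<.178); m[:, :250]=0;
v,u=np.nonzero(m); print(len(v)); 
Q=P[m]; q=Q[(abs(Q[:,0]-.58)<.015)&(abs(Q[:,1]-.0475)<.06)]; print(len(q),q.mean(0),cv2.minAreaRect((q[:,:2]*1000).astype('float32')))
E
```

```text
[0.58181629 0.04877306 0.21199032] [0.755 0.656 0.001 0.001] 0.3519150052203223
[[312.8609584  254.28048688]]
4637
1594 [0.58211237 0.05366801 0.17297764] ((581.3742065429688, 48.14417266845703), (89.98799133300781, 4.7016119956970215), 81.7499008178711)
```

View pics/w2.png

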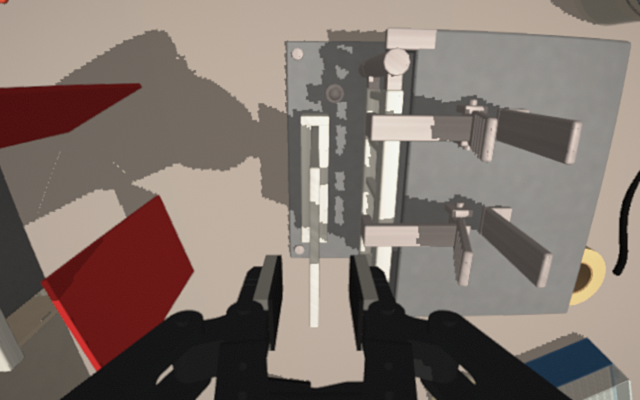

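The panel edge (315,130–325) runs midway between the fingers (275 and 357), with rect centre (0.5814, 0.0481) matching the TCP. I'll descend, pinch and lift.

In the tool's units: 0.045 m is 0.0563, -0.001 m is -0.0013.

>>> {"op": "move_arm", "data": {"plan": [{"delta_pos": [-0.0013,0,0.025],"turn": [0,0,0],"fingers": 0.65},{"delta_pos": [-0.0013,0,0.0563],"turn": [0,0,0],"fingers": 0.65},{"delta_pos": [-0.0013,0,0.0563],"turn": [0,0,0],"fingers": 0.65},{"delta_pos": [-0.0013,0,0.0563],"turn": [0,0,0],"fingers": 1},{"delta_pos": [-0.0013,0,0.0563],"turn": [0,0,0],"fingers": 1},{"delta_pos": [-0.0013,0,0.0563],"turn": [0,0,0],"fingers": 1},{"delta_pos": [-0.0013,0,0.0563],"turn": [0,0,0],"fingers": 1},{"delta_pos": [-0.0013,0,0.0563],"turn": [0,0,0],"fingers": 1}], "force": 40}}

```text
clock: 4.0
position: [0.5815, 0.0482, 0.1661]
ee_rot: [0.755, 0.656, 0.001, 0.001]
ft_force: [-1.7, 0.6, 5.2]
grip_width: 0.049
grasp_force: 41.2
```

In the tool's units: -0.2 m is -0.25, -0.18 m is -0.225.

>>> {"op": "move_arm", "data": {"plan": [{"delta_pos": [0,0,-0.0125],"turn": [0,0,0],"fingers": 1},{"delta_pos": [0,0,-0.0375],"turn": [0,0,0],"fingers": 1},{"delta_pos": [0,0,-0.075],"turn": [0,0,0],"fingers": 1},{"delta_pos": [0,0,-0.125],"turn": [0,0,0],"fingers": 1},{"delta_pos": [0,0,-0.175],"turn": [0,0,0],"fingers": 1},{"delta_pos": [0,0,-0.225],"turn": [0,0,0],"fingers": 1},{"delta_pos": [0,0,-0.25],"turn": [0,0,0],"fingers": 1},{"delta_pos": [0,0,-0.25],"turn": [0,0,0],"fingers": 1}]}}

```text
clock: 5.0
position: [0.5811, 0.0485, 0.3674]
ee_rot: [0.755, 0.656, 0.001, 0.001]
ft_force: [-0.7, 0.9, -1.5]
grip_width: 0.05
grasp_force: 40.1
```

```bash
python3 - <<'E'
from h import *
o=get_obs();print(o['position'],o['joint_pos'].round(2))
c=grab('side');b=c['color'][100:360,220:480]; cv2.imwrite('pics/s2.png',cv2.resize(b,(580,580))[...,::-1])
P=cloud(c);z=P[...,2];w=np.zeros(z.shape,bool); w[270:345,320:380]=1
# stand outline: dark pixels at top level
k=w&(c['color'].max(2)<70)&(z>.052)&(z<.068); v,u=np.nonzero(k); X=pts(c,np.c_[u,v],.06); print('stand',len(v),cv2.minAreaRect((X[:,:2]*1000).astype('float32')))
c1=pickle.load(open('w1.pkl','rb'));P=cloud(c1);z=P[...,2];w=np.zeros(z.shape,bool); w[260:356,285:352]=1
k=w&(z>.052)&(z<.068); v,u=np.nonzero(k); X=pts(c1,np.c_[u,v],.06); print('stand',len(v),cv2.minAreaRect((X[:,:2]*1000).astype('float32')))
delta([.481,-.266,.368],74)
E
```

```text
[0.58109599 0.048497   0.3673834 ] [ 0.43  0.28 -0.75  1.35  0.19  1.58 -0.43]
stand 246 ((479.82403564453125, -270.88421630859375), (128.77439880371094, 36.390960693359375), 73.83773040771484)
stand 754 ((481.7964782714844, -265.4856872558594), (132.0855255126953, 36.82490539550781), 73.81986236572266)
delta [-0.3251 -0.055  -0.0024] turn [ 0.0011 -0.0003  0.1396]
```

View pics/s2.png

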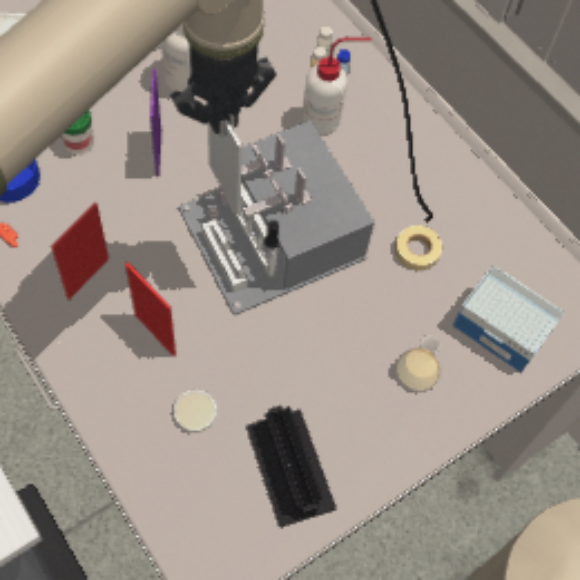

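In the tool's units: -0.328 m is -0.41, -0.31 m is -0.3875, 0.14 rad is 0.0446.

>>> {"op": "move_arm", "data": {"plan": [{"delta_pos": [-0.0313,-0.005,0],"turn": [0,0,0.0032],"fingers": 1},{"delta_pos": [-0.0875,-0.015,0],"turn": [0,0,0.0095],"fingers": 1},{"delta_pos": [-0.15,-0.025,0],"turn": [0,0,0.0159],"fingers": 1},{"delta_pos": [-0.2125,-0.0363,0],"turn": [0,0,0.0223],"fingers": 1},{"delta_pos": [-0.275,-0.0463,0],"turn": [0,0,0.0318],"fingers": 1},{"delta_pos": [-0.3375,-0.0575,0],"turn": [0,0,0.0382],"fingers": 1},{"delta_pos": [-0.3875,-0.0663,0],"turn": [0,0,0.0446],"fingers": 1},{"delta_pos": [-0.41,-0.0688,0],"turn": [0,0,0.0446],"fingers": 1},{"delta_pos": [-0.41,-0.0688,0.0625],"turn": [0,0,0.0446],"fingers": 1},{"delta_pos": [-0.41,-0.0688,0.125],"turn": [0,0,0.0446],"fingers": 1},{"delta_pos": [-0.41,-0.0688,0.1625],"turn": [0,0,0.0446],"fingers": 1},{"delta_pos": [-0.41,-0.0688,0.1625],"turn": [0,0,0.0446],"fingers": 1}]}}

```text
clock: 6.55
position: [0.4796, -0.2676, 0.2326]
ee_rot: [0.798, 0.602, -0.001, -0.002]
ft_force: [-0.6, -0.3, -0.7]
grip_width: 0.048
grasp_force: 40.0
```

```bash
python3 - <<'E'
from h import *
o=get_obs();print(o['position'],o['joint_pos'].round(2)); delta([.480,-.268,.166],74)
c=grab('wrist');pickle.dump(c,open('w3.pkl','wb'))
d=grab('side');pickle.dump(d,open('s3.pkl','wb'))
A=np.hstack([cv2.resize(c['color'],(800,500))[:, 150:550],cv2.resize(d['color'][230:355,300:400],(400,500),interpolation=3)])
cv2.imwrite('pics/w3.png',A[...,::-1])
E
```

```text
[ 0.47956729 -0.26758209  0.23257611] [ 0.89  0.22 -0.53  1.66  0.11  1.29  0.06]
delta [-0.0004  0.0008  0.0666] turn [-0.0048 -0.0018  0.0009]
```

View pics/w3.png

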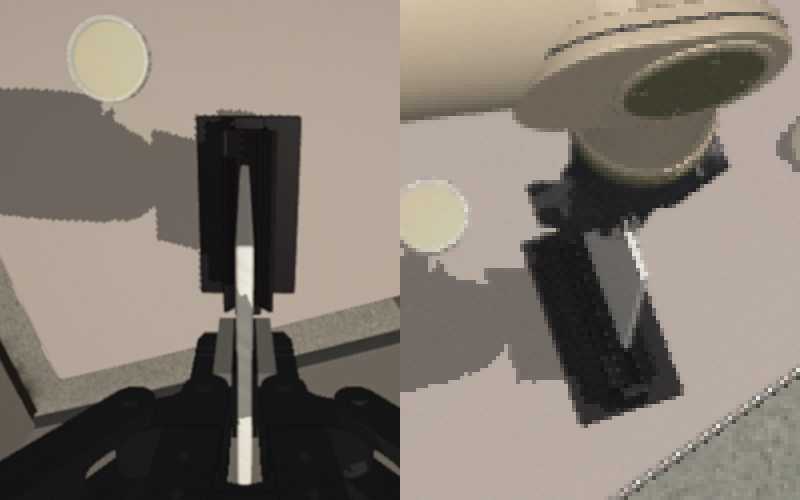

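The panel's lower end (left 244,168) sits over the slot, about 3 mm left of its middle (249), and well inside the stand lengthwise. I'll shift 3 mm and lower it.

In the tool's units: 0.064 m is 0.08, 0.003 m is 0.0038.

>>> {"op": "move_arm", "data": {"plan": [{"delta_pos": [0,0.0038,0.015],"turn": [0,0,0],"fingers": 1},{"delta_pos": [0,0.0038,0.03],"turn": [0,0,0],"fingers": 1},{"delta_pos": [0,0.0038,0.045],"turn": [0,0,0],"fingers": 1},{"delta_pos": [0,0.0038,0.06],"turn": [0,0,0],"fingers": 1},{"delta_pos": [0,0.0038,0.0725],"turn": [0,0,0],"fingers": 1},{"delta_pos": [0,0.0038,0.08],"turn": [0,0,0],"fingers": 1},{"delta_pos": [0,0.0038,0.08],"turn": [0,0,0],"fingers": 1}]}}

```text
clock: 7.52
position: [0.4833, -0.2699, 0.1707]
ee_rot: [0.799, 0.602, -0.0, -0.0]
ft_force: [-0.1, -0.1, -1.6]
grip_width: 0.049
grasp_force: 40.0
```

Nothing is touching. I'll lower 3 mm more, release and back off upwards.

In the tool's units: -0.13 m is -0.1625, -0.08 m is -0.1.

>>> {"op": "move_arm", "data": {"plan": [{"delta_pos": [0,0,0.0038],"turn": [0,0,0],"fingers": 1},{"delta_pos": [0,0,0.0038],"turn": [0,0,0],"fingers": 1},{"delta_pos": [0,0,0.0038],"turn": [0,0,0],"fingers": 0.6},{"delta_pos": [0,0,0.0038],"turn": [0,0,0],"fingers": 0.6},{"delta_pos": [0,0,0.0038],"turn": [0,0,0],"fingers": 0.6},{"delta_pos": [0,0,0.0038],"turn": [0,0,0],"fingers": 0.5},{"delta_pos": [0,0,0.0038],"turn": [0,0,0],"fingers": 0.5},{"delta_pos": [0,0,0.0038],"turn": [0,0,0],"fingers": 0.3},{"delta_pos": [0,0,-0.0375],"turn": [0,0,0],"fingers": 0.3},{"delta_pos": [0,0,-0.1],"turn": [0,0,0],"fingers": 0.3},{"delta_pos": [0,0,-0.1625],"turn": [0,0,0],"fingers": 0.3},{"delta_pos": [0,0,-0.1625],"turn": [0,0,0],"fingers": 0}]}}

```text
clock: 9.02
position: [0.485, -0.2703, 0.3052]
ee_rot: [0.799, 0.602, 0.001, 0.003]
ft_force: [-0.1, -0.9, -1.1]
grip_width: 0.888
grasp_force: 0.0
```

```bash
python3 - <<'E'
from h import *
o=get_obs();print(o['position'],o['grip_width'],o['clock'])
c=grab('wrist');P=cloud(c);g=c['color']
m=(P[...,2]>.09)&(P[...,2]<.2)&(abs(P[...,0]-.48)<.06)&(abs(P[...,1]+.267)<.07)&(g.min(2)>60)
Q=P[m]; print(len(Q))
if len(Q): 
    t=Q[Q[:,2]>Q[:,2].max()-.008]; print(Q[:,2].max(),t.mean(0),cv2.minAreaRect((t[:,:2]*1000).astype('float32')))
# targets
ex=np.array([np.cos(np.radians(-8.2)),np.sin(np.radians(-8.2))])
r1=np.array([.7045,.0895])-.011*ex; r2=np.array([.6948,.0257])-.011*ex; print(r1,r2,r1-r2)
delta([*r1,.30],81.8)
E
```

```text
[ 0.48502188 -0.2703418   0.30520086] 0.8881825388185773 9.025
832
0.17585165646762985 [ 0.48442599 -0.26717433  0.17331697] ((483.3830871582031, -270.19976806640625), (88.91512298583984, 4.626183032989502), 73.90316772460938)
[0.69361246 0.09106892] [0.68391246 0.02726892] [0.0097 0.0638]
delta [0.405  0.1015 0.0025] turn [ 0.0031  0.0013 -0.1368]
```

In the tool's units: 0.405 m is 0.5063, 0.375 m is 0.4688, -0.137 rad is -0.0436.

>>> {"op": "move_arm", "data": {"plan": [{"delta_pos": [0.0375,0.01,0],"turn": [0,0,-0.0032],"fingers": 0},{"delta_pos": [0.1,0.025,0],"turn": [0,0,-0.0095],"fingers": 0},{"delta_pos": [0.1625,0.0413,0],"turn": [0,0,-0.0159],"fingers": 0},{"delta_pos": [0.225,0.0563,0],"turn": [0,0,-0.0223],"fingers": 0},{"delta_pos": [0.2875,0.0725,0],"turn": [0,0,-0.0286],"fingers": 0},{"delta_pos": [0.35,0.0875,0],"turn": [0,0,-0.0318],"fingers": 0},{"delta_pos": [0.4125,0.1038,0],"turn": [0,0,-0.0382],"fingers": 0},{"delta_pos": [0.4688,0.1175,0],"turn": [0,0,-0.0436],"fingers": 0},{"delta_pos": [0.5063,0.1263,0.0025],"turn": [0.001,0,-0.0436],"fingers": 0},{"delta_pos": [0.5063,0.1263,0.0025],"turn": [0.001,0,-0.0436],"fingers": 0},{"delta_pos": [0.5063,0.1263,0.0025],"turn": [0.001,0,-0.0436],"fingers": 0}]}}

```text
clock: 10.45
position: [0.6922, 0.0906, 0.2979]
ee_rot: [0.756, 0.655, -0.002, -0.001]
ft_force: [-0.9, -0.1, -0.1]
grip_width: 1.002
grasp_force: 0.0
```

```bash
cat > cat.py <<'E'
from h import *
o=get_obs();print(o['position'],o['ee_rot'].round(3),o['grip_width'],o['joint_pos'].round(2))
c=grab('wrist');P=cloud(c);z=P[...,2]
k=(z>.14)&(z<.19)&(abs(P[...,0]-.66)<.1)&(abs(P[...,1]-.05)<.12)&(c['color'].max(2)<300)
n,l,s,ce=cv2.connectedComponentsWithStats(k.astype('uint8'))
for i in range(1,n):
    if s[i,4]>25:
        Q=P[l==i];T=Q[Q[:,2]>Q[:,2].max()-.008]; r=cv2.minAreaRect(T[:,:2].astype('float32')*1000); print(ce[i].round(),s[i,4],Q[:,2].max().round(4),T.mean(0).round(4),np.round(r[0],1),np.round(r[1],1),round(r[2],1))
E
python3 cat.py
```

```text
[0.69222637 0.09060589 0.29789894] [ 0.756  0.655 -0.002 -0.001] 1.0017785495616849 [ 0.22  0.57 -0.68  1.12  0.35  1.56 -0.53]
[289. 193.] 673 0.1818 [0.6682 0.0962 0.1789] [667.8  95.5] [19.6  6.2] 80.0
[334. 194.] 318 0.1839 [0.7055 0.0907 0.1816] [705.5  89.8] [20.1  5. ] 82.2
[240. 184.] 247 0.1424 [0.6309 0.1011 0.1406] [632.4 101.1] [13.8 24.7] 81.9
[289. 268.] 633 0.1816 [0.657  0.0323 0.1784] [656.7  31.3] [20.2  6.2] 80.5
[332. 270.] 320 0.1844 [0.6963 0.027  0.1818] [696.2  25.8] [20.4  4.8] 82.2
[249. 322.] 670 0.1808 [ 0.6177 -0.0169  0.1776] [617.2 -17.9] [15.8 14.8] 46.9
```

In the tool's units: 0.124 m is 0.155, 0.001 m is 0.0013.

>>> {"op": "move_arm", "data": {"plan": [{"delta_pos": [0.0013,0.0025,0.05],"turn": [0,0,0],"fingers": 0},{"delta_pos": [0.0013,0.0025,0.1],"turn": [0,0,0],"fingers": 0},{"delta_pos": [0.0013,0.0025,0.1375],"turn": [0,0,0],"fingers": 0},{"delta_pos": [0.0013,0.0025,0.155],"turn": [0,0,0],"fingers": 0},{"delta_pos": [0.0013,0.0025,0.155],"turn": [0,0,0],"fingers": 0},{"delta_pos": [0.0013,0.0025,0.155],"turn": [0,0,0],"fingers": 0.4},{"delta_pos": [0.0013,0.0025,0.155],"turn": [0,0,0],"fingers": 0.8},{"delta_pos": [0.0013,0.0025,0.155],"turn": [0,0,0],"fingers": 1},{"delta_pos": [0.0013,0.0025,0.155],"turn": [0,0,0],"fingers": 1},{"delta_pos": [0.0013,0.0025,0.155],"turn": [0,0,0],"fingers": 1},{"delta_pos": [0.0013,0.0025,0.155],"turn": [0,0,0],"fingers": 1},{"delta_pos": [0.0013,0.0025,0.155],"turn": [0,0,0],"fingers": 1}], "force": 40}}

```text
clock: 12.0
position: [0.6954, 0.0924, 0.1761]
ee_rot: [0.756, 0.655, 0.001, -0.0]
ft_force: [4.4, 1.1, 3.8]
grip_width: 0.291
grasp_force: 40.3
```

>>> {"op": "move_arm", "data": {"plan": [{"delta_pos": [0,0,0],"turn": [0,0,0],"fingers": 1},{"delta_pos": [0,0,0],"turn": [0,0,0],"fingers": 1},{"delta_pos": [0,0,0],"turn": [0,0,0],"fingers": 0},{"delta_pos": [0,0,0],"turn": [0,0,0],"fingers": 0},{"delta_pos": [0,0,0],"turn": [0,0,0],"fingers": 0},{"delta_pos": [0,0,0],"turn": [0,0,0],"fingers": 0},{"delta_pos": [0,0,0],"turn": [0,0,0],"fingers": 0},{"delta_pos": [0,0,-0.05],"turn": [0,0,0],"fingers": 0},{"delta_pos": [0,0,-0.1],"turn": [0,0,0],"fingers": 0},{"delta_pos": [-0.04,0,-0.15],"turn": [0,0,0],"fingers": 0},{"delta_pos": [-0.0813,0,-0.1525],"turn": [0,0,0],"fingers": 0},{"delta_pos": [-0.0813,0,-0.1525],"turn": [0,0,0],"fingers": 0}]}}

```text
clock: 13.5
position: [0.6857, 0.0241, 0.2976]
ee_rot: [0.757, 0.653, -0.001, -0.0]
ft_force: [0.3, 0.2, -1.0]
grip_width: 0.998
grasp_force: 0.0
```

```bash
python3 cat.py
```

```text
[0.68567932 0.02405493 0.29763512] [ 0.757  0.653 -0.001 -0.   ] 0.9979014574633959 [ 0.32  0.54 -0.68  1.17  0.33  1.54 -0.44]
[265. 102.] 1730 0.1843 [0.6837 0.0929 0.1816] [683.4  92.6] [20.   6.1] 81.8
[330. 104.] 283 0.1846 [0.7054 0.0895 0.1821] [705.4  89.4] [19.9  4.6] 82.0
[282. 190.] 720 0.1813 [0.6572 0.0319 0.1783] [656.9  31.5] [19.6  6.7] 83.1
[329. 191.] 320 0.1843 [0.6962 0.0262 0.1818] [696.1  25.9] [19.6  5. ] 81.9
[240. 255.] 702 0.1803 [ 0.6175 -0.0173  0.1777] [616.9 -18.1] [15.2 15.4] 22.1
```

Catch 1's front tab moved 16 mm to upright while catch 2 is unchanged. Next is catch 2.

In the tool's units: 0.123 m is 0.1538, -0.001 m is -0.0013.

>>> {"op": "move_arm", "data": {"plan": [{"delta_pos": [0.0038,-0.0013,0.05],"turn": [0,0,0],"fingers": 0},{"delta_pos": [0.0038,-0.0013,0.1],"turn": [0,0,0],"fingers": 0},{"delta_pos": [0.0038,-0.0013,0.1375],"turn": [0,0,0],"fingers": 0},{"delta_pos": [0.0038,-0.0013,0.1538],"turn": [0,0,0],"fingers": 0},{"delta_pos": [0.0038,-0.0013,0.1538],"turn": [0,0,0],"fingers": 0},{"delta_pos": [0.0038,-0.0013,0.1538],"turn": [0,0,0],"fingers": 0.4},{"delta_pos": [0.0038,-0.0013,0.1538],"turn": [0,0,0],"fingers": 0.8},{"delta_pos": [0.0038,-0.0013,0.1538],"turn": [0,0,0],"fingers": 1},{"delta_pos": [0.0038,-0.0013,0.1538],"turn": [0,0,0],"fingers": 1},{"delta_pos": [0.0038,-0.0013,0.1538],"turn": [0,0,0],"fingers": 1},{"delta_pos": [0.0038,-0.0013,0.1538],"turn": [0,0,0],"fingers": 1},{"delta_pos": [0.0038,-0.0013,0.1538],"turn": [0,0,0],"fingers": 1}], "force": 40}}

```text
clock: 15.05
position: [0.6862, 0.031, 0.1752]
ee_rot: [0.756, 0.655, 0.001, 0.0]
ft_force: [8.2, 1.4, 1.8]
grip_width: 0.291
grasp_force: 41.2
```

In the tool's units: -0.122 m is -0.1525, -0.12 m is -0.15.

>>> {"op": "move_arm", "data": {"plan": [{"delta_pos": [0,0,0],"turn": [0,0,0],"fingers": 1},{"delta_pos": [0,0,0],"turn": [0,0,0],"fingers": 1},{"delta_pos": [0,0,0],"turn": [0,0,0],"fingers": 0},{"delta_pos": [0,0,0],"turn": [0,0,0],"fingers": 0},{"delta_pos": [0,0,0],"turn": [0,0,0],"fingers": 0},{"delta_pos": [0,0,0],"turn": [0,0,0],"fingers": 0},{"delta_pos": [0,0,0],"turn": [0,0,0],"fingers": 0},{"delta_pos": [0,0,-0.05],"turn": [0,0,0],"fingers": 0},{"delta_pos": [0,0,-0.1],"turn": [0,0,0],"fingers": 0},{"delta_pos": [-0.025,-0.025,-0.15],"turn": [0,0,0],"fingers": 0.3},{"delta_pos": [-0.0438,-0.0688,-0.1525],"turn": [0,0,0],"fingers": 0.5},{"delta_pos": [-0.0438,-0.075,-0.1525],"turn": [0,0,0],"fingers": 0.5}]}}

```text
clock: 16.55
position: [0.6193, 0.0038, 0.2972]
ee_rot: [0.756, 0.654, -0.001, -0.0]
ft_force: [0.2, -0.4, 0.1]
grip_width: 0.498
grasp_force: 0.0
```

```bash
python3 cat.py
```

```text
[0.61925002 0.00384545 0.29724382] [ 0.756  0.654 -0.001 -0.   ] 0.4978144213722396 [ 0.45  0.38 -0.71  1.37  0.25  1.48 -0.39]
[354.  60.] 2157 0.1843 [0.6828 0.0927 0.1812] [683.2  92.5] [19.6  6.4] 81.0
[422.  59.] 722 0.184 [0.7045 0.0894 0.1814] [705.   89.2] [20.1  5.8] 81.0
[351. 150.] 1807 0.1844 [0.6734 0.0293 0.1813] [673.8  28.7] [18.8  6. ] 85.4
[415. 154.] 646 0.1845 [0.6952 0.0256 0.1815] [695.6  25.3] [19.8  5.4] 81.5
[317. 221.] 636 0.1805 [ 0.6172 -0.0173  0.1778] [617.2 -18.2] [15.2 15. ] 82.5
```

Both catches are upright. Now I'll take the post at about (0.617, −0.018).

In the tool's units: 0.139 m is 0.1738, -0.0217 m is -0.0271.

>>> {"op": "move_arm", "data": {"plan": [{"delta_pos": [-0.0271,0.0013,0.0375],"turn": [0,0,0],"fingers": 0.5},{"delta_pos": [-0.0271,0.0013,0.0875],"turn": [0,0,0],"fingers": 0.5},{"delta_pos": [-0.0271,0.0013,0.1375],"turn": [0,0,0],"fingers": 0.5},{"delta_pos": [-0.0271,0.0013,0.1738],"turn": [0,0,0],"fingers": 0.5},{"delta_pos": [-0.0271,0.0013,0.1738],"turn": [0,0,0],"fingers": 0.5},{"delta_pos": [-0.0271,0.0013,0.1738],"turn": [0,0,0],"fingers": 0.8},{"delta_pos": [-0.0271,0.0013,0.1738],"turn": [0,0,0],"fingers": 1},{"delta_pos": [-0.0271,0.0013,0.1738],"turn": [0,0,0],"fingers": 1},{"delta_pos": [-0.0271,0.0013,0.1738],"turn": [0,0,0],"fingers": 1},{"delta_pos": [-0.0271,0.0013,0.1738],"turn": [0,0,0],"fingers": 1}], "force": 50}}

```text
clock: 17.85
position: [0.6183, -0.0163, 0.1588]
ee_rot: [0.756, 0.655, -0.0, -0.001]
ft_force: [-4.4, 1.1, 6.6]
grip_width: 0.172
grasp_force: 48.7
```

In the tool's units: -0.0875 m is -0.1094, -0.081 m is -0.1013, 0.45 rad is 0.1432.

>>> {"op": "move_arm", "data": {"plan": [{"delta_pos": [0.0003,-0.01,0],"turn": [0,0,0.0127],"fingers": 1},{"delta_pos": [0.0025,-0.0288,0],"turn": [0,0,0.035],"fingers": 1},{"delta_pos": [0.0063,-0.0481,0],"turn": [0,0,0.0605],"fingers": 1},{"delta_pos": [0.0119,-0.0663,0],"turn": [0,0,0.0828],"fingers": 1},{"delta_pos": [0.0194,-0.0838,0],"turn": [0,0,0.1082],"fingers": 1},{"delta_pos": [0.0281,-0.1013,0],"turn": [0,0,0.1305],"fingers": 1},{"delta_pos": [0.0338,-0.1094,0],"turn": [0,0,0.1432],"fingers": 1},{"delta_pos": [0.0338,-0.1094,0],"turn": [0,0,0.1432],"fingers": 1}]}}

```text
clock: 18.85
position: [0.5361, 0.0214, 0.1588]
ee_rot: [0.883, 0.469, -0.0, 0.001]
ft_force: [1.9, -5.0, 4.1]
grip_width: 0.173
grasp_force: 49.3
```

```bash
cat > arc.py <<'E'
from h import *
o=get_obs(); p=np.array(o['position']); H=np.array([.639,.1356]); d=p[:2]-H
e=np.radians(-8.2); ex=np.array([np.cos(e),np.sin(e)]);ey=np.array([-ex[1],ex[0]])
th=np.arctan2(-d@ex,-d@ey); print('theta',th,'r',np.linalg.norm(d),p,o['ft_force'].round(1),o['grip_width'],o['grasp_force'],o['joint_pos'].round(2))
R=Ro.from_quat(o['ee_rot']); q=R.as_matrix()
print('yaw',np.degrees(np.arctan2(q[1,0],q[0,0])))
for t in np.arange(round(th+.1,1),1.65,.1):
    x=H-.155*(ey*np.cos(t)+ex*np.sin(t)); print(round(t,2),R.inv().apply([*(x-p[:2]),.158-p[2]]).round(4))
E
python3 arc.py
```

```text
theta 0.5904001071817717 r 0.15369445177315078 [0.53610366 0.02143202 0.15875296] [ 1.9 -5.   4.1] 0.17295295548784884 49.27533566951752 [ 0.45  0.28 -0.66  1.78  0.19  1.15 -0.86]
yaw 55.96392053872207
0.7 [ 0.002  -0.0168  0.0007]
0.8 [ 0.0066 -0.0316  0.0007]
0.9 [ 0.0126 -0.0459  0.0007]
1.0 [ 0.02   -0.0595  0.0007]
1.1 [ 0.0287 -0.0723  0.0007]
1.2 [ 0.0387 -0.0842  0.0007]
1.3 [ 0.0498 -0.095   0.0006]
1.4 [ 0.0619 -0.1046  0.0006]
1.5 [ 0.075  -0.113   0.0006]
1.6 [ 0.0888 -0.1201  0.0006]
```

In the tool's units: -0.118 m is -0.1475, -0.113 m is -0.1413, 0.75 rad is 0.2387.

>>> {"op": "move_arm", "data": {"plan": [{"delta_pos": [0.0025,-0.0213,0],"turn": [0,0,0.0255],"fingers": 1},{"delta_pos": [0.0083,-0.0395,0],"turn": [0,0,0.0509],"fingers": 1},{"delta_pos": [0.0158,-0.0575,0],"turn": [0,0,0.0764],"fingers": 1},{"delta_pos": [0.025,-0.0744,0],"turn": [0,0,0.1019],"fingers": 1},{"delta_pos": [0.0359,-0.0904,0],"turn": [0,0,0.1273],"fingers": 1},{"delta_pos": [0.0484,-0.1053,0],"turn": [0,0,0.1528],"fingers": 1},{"delta_pos": [0.0623,-0.1188,0],"turn": [0,0,0.1783],"fingers": 1},{"delta_pos": [0.0775,-0.1308,0],"turn": [0,0,0.2037],"fingers": 1},{"delta_pos": [0.0938,-0.1413,0],"turn": [0,0,0.2228],"fingers": 1},{"delta_pos": [0.1056,-0.1475,0],"turn": [0,0,0.2387],"fingers": 1},{"delta_pos": [0.1056,-0.1475,0],"turn": [0,0,0.2387],"fingers": 1},{"delta_pos": [0.1056,-0.1475,0],"turn": [0,0,0.2387],"fingers": 1}]}}

```text
clock: 20.35
position: [0.4859, 0.158, 0.1586]
ee_rot: [0.993, 0.114, -0.0, -0.0]
ft_force: [3.2, -3.0, 3.7]
grip_width: 0.17
grasp_force: 49.8
```

```bash
python3 arc.py; python3 - <<'E'
from h import *
c=grab('scene');d=grab('side')
A=np.hstack([cv2.resize(c['color'][130:270,240:420],(450,350)),cv2.resize(d['color'][130:340,200:410],(350,350))])
cv2.imwrite('pics/end.png',A[...,::-1]); print(get_obs()['joint_velocities'].round(3))
E
```

```text
theta 1.5732786916072095 r 0.1547113314454862 [0.48592565 0.15804637 0.15864976] [ 3.2 -3.   3.7] 0.17024142791142752 49.800365567207336 [ 0.21  0.22 -0.68  1.84  0.15  1.13 -1.86]
yaw 13.075616055029776
[0.    0.001 0.001 0.001 0.001 0.    0.001]
```

View pics/end.png

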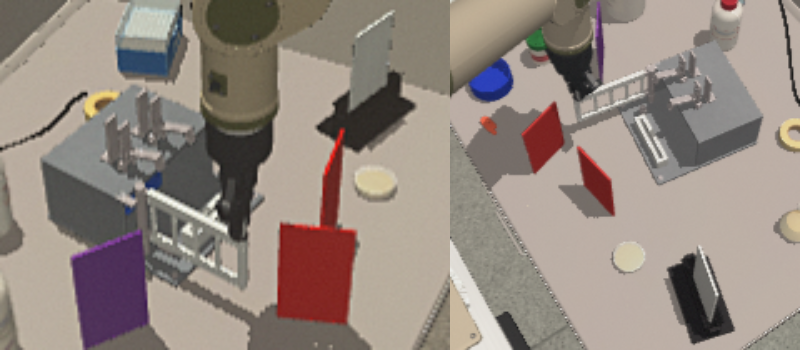

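The gate stands square, held at its post (left 238,235). Both catches are upright (left 115–160,120), the panel stands in the stand (left 370,70), and the bystanders are undisturbed. I'll hand in.

```bash
python3 -c "
from workcell import hand_in
print(hand_in())"
```

```text
the job is handed in; nothing more can be done
None
```

The job is handed in, with no verdict returned: the cover panel is in the black stand, both catches are open (hinge side first), and the gate is held at about 1.57 rad.

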